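# Fit the circlip over the pump drive axle

## Task

Slide the clear guard of the pump drive fully aside by its red grip, to its end stop. Then take the circlip pliers from their rest, squeeze the handles to spread the snap ring fully, and lower the level ring around the axle to the height of the groove. Finish holding it there: keep the handles squeezed so that the ring stays spread around the groove, carried by the gripper alone and not resting on the pulley or leaning on the axle; leave the bottle, beaker and screwdriver alone.

Things in the scene. Friction and masses are not known exactly. Their poses are not given: they have to be found in the camera images.
- guard (a joint): Slide of the clear guard, m: 0 = over the axle, 0.085 = fully aside at its end stop. It starts between 0 and 0.015, grows towards +y of groove, takes about 2 N and stays where it is left.
- guard_grip (a point): Centre of the guard's red upright grip tab: 20 mm along its x, 14 mm along its y (the sliding direction), 40 mm tall; nothing above it, z up. The clear guard plate (52 x 56 x 4 mm) is carried beside it: plate centre 50 mm to -x and 20 mm lower. It moves with the guard.
- groove (a point): Centre of the groove of the upright steel axle; z up, y along the guard's slide. Groove 8 mm high, 22 mm in diameter; above it the axle is 28 mm thick and ends 22 mm above this point (4 mm chamfer). 4 mm below this point is the flat top of a black pulley, 56 mm across. See axle for the box it stands on. Does not move.
- axle: Axle and pulley; origin on the axle's axis at the bench, 76 mm below groove, same axes. It stands on the pump drive, a cream box fixed to the bench, 60 mm tall, reaching from the axis 72 mm to -x, 88 mm to +x, 90 mm to -y and 160 mm to +y.
- pliers_grip (a point): Where to grip the pliers: midway between the blue handles, half-way up, near the centre of mass (about 200 g). x to the tips, z up, y across. Outer handle faces are 62 mm apart at rest, 44 mm (flat, parallel) when fully squeezed; handles 16 mm tall, 10 mm thick. Squeezing takes 6 N to start, 12 N to reach the stop; 20 to 30 N holds it there.
- pliers: Circlip pliers with the ring; origin under the middle of the pivot plate, 45 mm ahead (x) of pliers_grip and 8 mm below it; x to the tips, z up. They lie level, loose, 40 mm above the bench on a grey rest whose uprights stand 45 mm ahead of and 62 mm behind the grip point; beside the handles is free space.
- ring_center (a point): Centre of the dark snap ring once spread, a fixed point of the pliers: 109.8 mm ahead (x) of pliers_grip and 33 mm below it. The ring hangs level on the bent-down tips and cannot fall off; 3 mm thick; spread: 35 mm inside, 45 mm outside; at rest it is 24 mm inside, too narrow for the axle. Its gap faces the handles.
- jaw_l (a joint): Opening of the pliers' tips, rad: 0 at rest (ring closed), 0.20 with the handles squeezed to the built-in stop (ring fully spread). It springs back when let go.
- solvent_bottle: Bystander: closed bottle with a blue cap, 60 mm in diameter, 130 mm tall; origin at the centre of its foot.
- beaker: Bystander: clear beaker, 60 mm in diameter, 75 mm tall; origin at the centre of its foot.
- screwdriver: Bystander: yellow screwdriver lying along its x, 170 mm long, 26 mm thick; origin under its middle.
Not all that is in view belongs to the job. What is shaped like the pliers but yellow is not meant.

How it is judged (in metres and radians):
On the way, in this order (a step that is already met when the one before it is completed fails the run):
1. the guard is slid fully aside (within 8 mm of its end stop) (value of joint guard above 0.077 m), for 0.2 s.
2. the ring is held spread by the squeezed pliers, above the axle's end and over its axis (value of joint jaw_l above 0.16 rad and z of ring_center in the frame of groove above 0.023 m and horizontal distance between ring_center and groove below 0.012 m and contact force between the fingers and pliers above 2 N), for 0.1 s.
At the end, for the whole second after the job is handed in: Guard within 8 mm of its end stop; the gripper holds the squeezed pliers (jaw_l over 0.16 rad, over 4 N on the fingers); the ring centre within 4 mm of the axle axis and of the groove mid-height, level within 0.12 rad, at rest; axle and pulley feel under 4 N (value of joint guard above 0.077 m and value of joint jaw_l above 0.16 rad and z of ring_center in the frame of groove between -0.004 and 0.004 m and horizontal distance between ring_center and groove below 0.004 m and angle between the z axis of ring_center and the z axis of groove, either way round below 0.12 rad and contact force between the fingers and pliers above 4 N and contact force between pliers and axle below 4 N and linear speed of pliers below 0.02 m/s); the arm keeps its last pose, push and grip.
It fails at once if the solvent bottle is moved more than 3 cm (distance of solvent_bottle from where it was at the start of the episode above 0.03 m).
It fails at once if the beaker is moved more than 3 cm (distance of beaker from where it was at the start of the episode above 0.03 m).
It fails at once if the screwdriver is moved more than 3 cm (distance of screwdriver from where it was at the start of the episode above 0.03 m).
It also fails if it takes over 58 s, if anything falls off the work surface, if the arm or the gripper's body presses on something with over 40 N, if the wrist force passes 120 N, or if a joint passes its speed limit or range.

## Robot

A 6-joint arm with a two-finger parallel gripper is mounted at the origin on the work surface. World frame = base frame: x ahead of the robot, y to its left, z up, the work surface at z = 0. Lengths are in mm, angles in degrees, forces in N, time in s.
With the tool pointing down it reaches from about 350 to 850 mm from the base axis. Payload 8.1 kg.
Tool frame: the origin (TCP) lies between the finger pads; the fingertips stand 22 mm ahead of it and the grasp point (between the pads) lies 3 mm ahead of it; z points along the fingers, y is the direction in which the jaws open and shut (so a half turn about z gives the same grasp; the last joint's range is limited). The gripper opens to 85 mm and grips with 20 to 120 N. Pads are 22 mm wide; open, the fingers measure 114 mm over their backs; the gripper's body (76 mm by 85 mm) begins 54 mm behind the grasp point. The pads swing forward as they close: fully open they stand 13 mm farther back than shut.
Start: joints at [-76.455, 7.471, 85.268, -0, 87.261, -4.893], TCP at [189.785, -569.199, 253.292] pointing down, gripper open.
Joint ranges: [-169.43, 169.43], [-51.17, 129.36], [1.28, 143.12], [-76.62, 256.62], [0, 156.53], [-152.29, 152.29]. Speed limits (degrees/s): [136.94, 136.94, 159.86, 180, 180, 180].

## Interface

Orientations are given as [roll, pitch, yaw] about the fixed x, y, z axes, in that order (R = Rz(yaw) Ry(pitch) Rx(roll)).
In Python, from bench import r gives the robot as it stands.
- The arm moves only by the tool drive_tool, never from a script. Its argument "moves" is a list of rows, each a list of 2 entries, a list of its own where there are three numbers: the shift along the world's x, y, z in mm, then the turn about the world's z in degrees. A call has exactly 8 rows; each row is the pose to reach, as a shift and turn from the pose commanded when the call began; what a row does not reach only later rows make up. A row lasts 1/12 s, in which the tool goes at most 41.7 mm and 7.16 degrees, less where a joint would pass 70% of its speed; a pose out of reach is approached as far as the arm can. A call with a gripper value outside its range is refused whole. "fingers" is the finger opening in mm, from 0 to 85.4, set as the call begins (left out, the last holds). The fingers move at their own pace and stop on an object; "squeeze" is the grip in N (left out, the last holds). Time passes only in rows, so rows that repeat a pose let the fingers close, or fill a call up. It gives the time, the measured TCP pose, the force and the opening at its end, in the units of the state.
- r.sense(): the state, without advancing time (a new reading comes with each control period).
- r.snapshot(name): name is "scene" or "top" or "wrist"; returns a dict with "pixels" (420x560x3 uint8, red, green, blue), "camera_matrix" (3x3 intrinsics, pixels), "xyz" and "orientation" of the camera in the world. Camera axes: x right, y down, z forward; pixel columns grow to the right and rows downward; lengths in mm; the calibration is good to about 2 mm. A picture is of the moment at which its call begins. There is no depth.
- r.hand_in(): hands the job in, once; it reports no verdict.
The state is a dict: "time": time; "joint_pos": joint angles; "qd": joint speeds; "joint_efforts": joint torques, N m; "tool_pos": TCP position; "tcp_rot": TCP orientation; "ft_force": force on the tool from outside, world axes, zero at the start; "wrist_torque": the same for the moment, N m; "finger_gap": finger opening in mm.
Only numpy, scipy, OpenCV 4.12 (cv2) and the standard library are available. Lean on these libraries where they do the work, as an engineer would, in place of code of your own. Each camera call takes 0.05 s, during which the arm holds its last target.

## Working session

There is one attempt and no reset: what is moved stays moved. The work goes in short steps, Python scripts to look and compute and a tool call to move; the robot and the scene stay as the last step left them, time stands still between calls to the robot, and variables do not carry over. Pictures are saved under pics/ and viewed, and the job is handed in when it is done.

Besides the shell and the picture viewer there is one more tool, called after "Call:" by a JSON object that holds its "name" and its "arguments", one argument or row to a line. drive_tool: Moves the arm, as the interface text tells. Its arguments: {"type":"object","properties":{"moves":{"type":"array","items":{"type":"array"}},"fingers":{"type":"number"},"squeeze":{"type":"number"}},"required":["moves"]}

```bash
mkdir -p pics; ls; python3 - <<'E'
from bench import r
import cv2,json,numpy as np
s=r.sense();print(s)
for n in ["scene","top","wrist"]:
    d=r.snapshot(n); cv2.imwrite(f"pics/{n}0.png",d["pixels"][:,:,::-1]); print(n,d["camera_matrix"],d["xyz"],d["orientation"])
    np.savez(f"{n}0.npz",**{k:np.array(v) for k,v in d.items()})
E
```

```text
pics
{'time': 0.0, 'joint_pos': array([-7.64564104e+01,  7.51595504e+00,  8.53319320e+01,  6.47787668e-05,
        8.72608027e+01, -4.89013227e+00]), 'qd': array([-0.01940815, -0.04499667, -0.07834835,  0.00444727, -0.04795837,
        0.0042367 ]), 'joint_efforts': array([ 8.20603545e-04, -5.69391382e+01, -5.00548804e+01, -8.32497540e-05,
        1.49643602e-02, -1.38381200e-07]), 'tool_pos': array([ 189.65178183, -568.68515322,  252.21013851]), 'tcp_rot': array([-1.79891711e+02, -9.32974534e-03,  1.84337099e+01]), 'ft_force': array([ 0.57167747, -0.37314251,  0.53911575]), 'wrist_torque': array([-0.06987497, -0.07137492, -0.07038367]), 'finger_gap': 85.79333435196322}
scene [[394.32940039   0.         279.90590342]
 [  0.         394.32940039 208.16348656]
 [  0.           0.           1.        ]] [1059.17449731 -257.59768737  740.73336391] [-1.40086413e+02 -6.71683946e-02  6.30900023e+01]
top [[429.34775508   0.         277.63402232]
 [  0.         429.34775508 212.15319264]
 [  0.           0.           1.        ]] [ 387.86354134  -26.63284153 1030.69184179] [-169.39782786    0.22052175  -89.18959291]
wrist [[336.94450269   0.         279.40947262]
 [  0.         336.94450269 206.62654941]
 [  0.           0.           1.        ]] [ 259.1243459  -545.05470921  373.56068836] [ 1.63120853e+02  1.30346484e-01 -7.15455336e+01]
```

View pics/scene0.png

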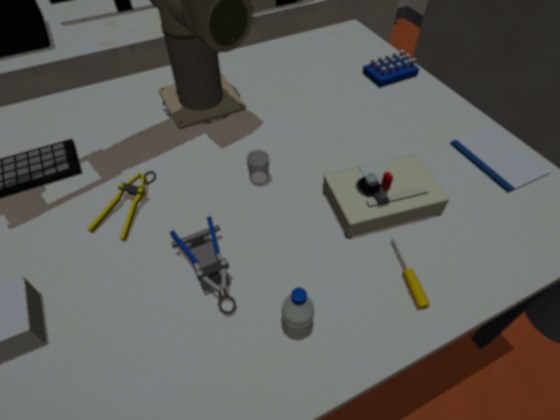

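View pics/top0.png

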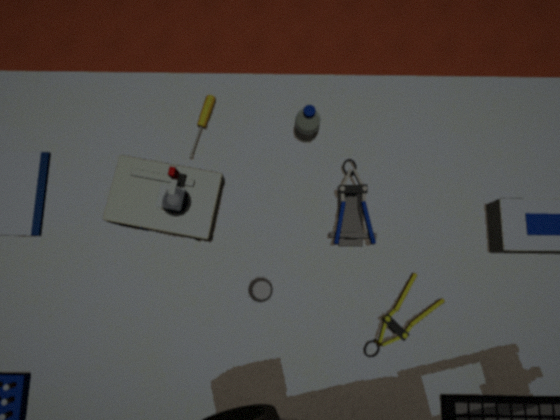

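View pics/wrist0.png

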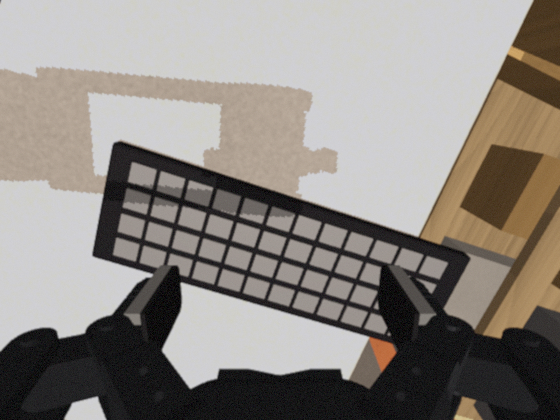

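The top view shows the candidates. Pliers: blue-handled at (352,205), yellow decoy at (400,318). Other blue items: cap (309,111), book edge (41,195), box label (545,224) and crate (10,395). Red grip: tab at (174,173), with a second small dark block nearby at (190,182). I choose the blue-handled pliers and the red tab, and check both in close crops.

```bash
cat > h.py <<'E'
import numpy as np,cv2
from scipy.spatial.transform import Rotation as R
def cam(d): return np.array(d["camera_matrix"]),np.array(d["xyz"]),R.from_euler('xyz',d["orientation"],degrees=True).as_matrix()
def ray(d,uv):
    K,t,M=cam(d); v=M@np.linalg.solve(K,[uv[0],uv[1],1.]); return t,v/np.linalg.norm(v)
def plane(d,uv,z):
    t,v=ray(d,uv); return t+v*(z-t[2])/v[2]
def tri(obs):
    A=np.zeros((3,3));b=np.zeros(3);L=[]
    for d,uv in obs:
        t,v=ray(d,uv);P=np.eye(3)-np.outer(v,v);A+=P;b+=P@t;L.append((t,P))
    x=np.linalg.solve(A,b); return x,[np.linalg.norm(P@(x-t)) for t,P in L]
def proj(d,p):
    K,t,M=cam(d); q=K@(M.T@(np.array(p)-t)); return q[:2]/q[2]
E
python3 - <<'E'
import numpy as np,cv2
def crop(n,x,y,w,h,s,o):
    im=np.load(n+"0.npz")["pixels"][y:y+h,x:x+w,::-1]
    im=np.clip(im.astype(float)*1.4,0,255).astype(np.uint8)
    return cv2.resize(im,(w*s,h*s),interpolation=cv2.INTER_CUBIC)
a=crop("top",100,145,130,100,3,0);b=crop("scene",320,145,130,100,3,0)
c=crop("top",300,150,130,100,3,0);d=crop("scene",150,210,130,100,3,0)
cv2.imwrite("pics/crop0.png",np.vstack([np.hstack([a,b]),np.hstack([c,d])]))
E
```

```text
(no output)
```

View pics/crop0.png

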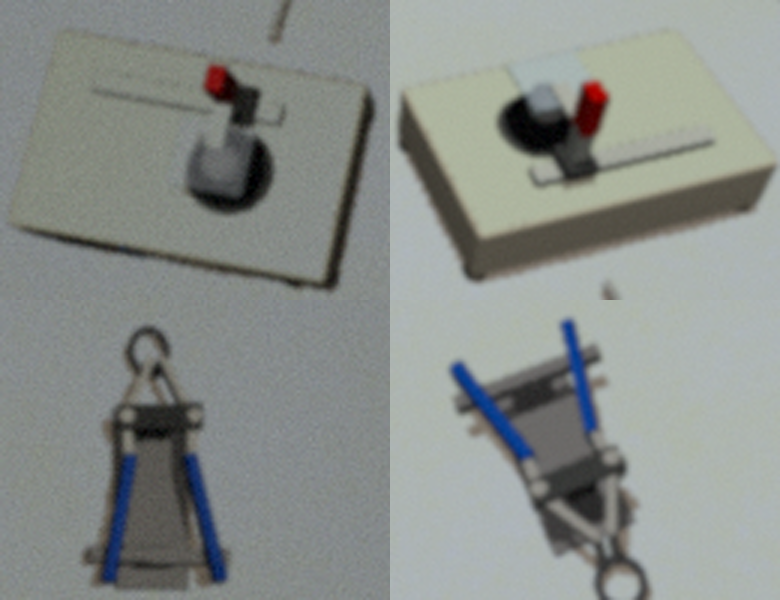

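Crops confirm it: the red upright tab with the clear plate over the axle (tab at top-view pixel (173,172), scene (387,181)). The blue pliers lie on the grey rest, with the ring at the front (top (349,166)). Measuring now.

```bash
python3 - <<'E'
from h import *
T=np.load("top0.npz");S=np.load("scene0.npz")
def mask(d,c):
    p=d["pixels"].astype(int);r,g,b=p[...,0],p[...,1],p[...,2]
    return ((r>90)&(r>2.2*g)&(r>2.2*b) if c=='r' else (b>70)&(b>1.9*r)&(b>1.4*g)).astype(np.uint8)
def comps(m,x0,y0,x1,y1):
    q=np.zeros_like(m);q[y0:y1,x0:x1]=m[y0:y1,x0:x1]
    n,l,st,ce=cv2.connectedComponentsWithStats(q); 
    return [(st[i],ce[i],l==i) for i in range(1,n) if st[i][4]>8]
rt=comps(mask(T,'r'),100,145,230,245); rs=comps(mask(S,'r'),320,145,450,245)
for c in rt+rs: print(c[0],c[1])
print("red tri",tri([(T,rt[0][1]),(S,rs[0][1])]))
H={}
for n,d,box in (("T",T,(300,150,430,250)),("S",S,(150,210,280,310))):
    for st,ce,m in comps(mask(d,'b'),*box):
        ys,xs=np.nonzero(m);P=np.array([plane(d,(x,y),54)[:2] for x,y in zip(xs,ys)])
        (w,h)=cv2.minAreaRect(P.astype(np.float32))[1]; c=P.mean(0);u=np.linalg.svd(P-c)[2][0]; u*=np.sign(u[0])
        s=(P-c)@u
        print(n,"handle",st,c,"yaw",np.degrees(np.arctan2(u[1],u[0])),w,h,"ends",c+u*s.min(),c+u*s.max())
# box top: bright cream mask
p=T["pixels"].astype(int)
print(p[200,120],p[230,120],p[180,140],p[190,210],p[260,150])
for uv in [(349,166)]: print("ring",plane(T,uv,15))
for uv in [(308,112)]: print("cap", plane(T,uv,130))
print("beaker",plane(T,(261,290),35),"sd",plane(T,(208,100),13),plane(T,(192,157),13))
E
```

```text
[385 173   7   6  29] [388.03448276 175.34482759]Traceback (most recent call last):
  File "<stdin>", line 12, in <module>
IndexError: list index out of range
```

```bash
cat > m.py <<'E'
from h import *
def mask(d,c):
    h=cv2.cvtColor(d["pixels"],cv2.COLOR_RGB2HSV).astype(int);H,S,V=h[...,0],h[...,1],h[...,2]
    return ((((H<10)|(H>170))&(S>150)&(V>50)) if c=='r' else ((H>100)&(H<130)&(S>130)&(V>50))).astype(np.uint8)
def comps(m,x0,y0,x1,y1):
    q=np.zeros_like(m);q[y0:y1,x0:x1]=m[y0:y1,x0:x1]
    n,l,st,ce=cv2.connectedComponentsWithStats(q)
    return sorted([(st[i],ce[i],l==i) for i in range(1,n) if st[i][4]>8],key=lambda t:-t[0][4])
E
python3 - <<'E'
from m import *
T=np.load("top0.npz");S=np.load("scene0.npz")
rt=comps(mask(T,'r'),100,145,230,245); rs=comps(mask(S,'r'),320,145,450,245)
for c in rt+rs: print(c[0],c[1])
print("red tri",tri([(T,rt[0][1]),(S,rs[0][1])]))
for n,d,box in (("T",T,(300,150,430,250)),("S",S,(150,210,280,310))):
    for st,ce,m in comps(mask(d,'b'),*box)[:2]:
        ys,xs=np.nonzero(m);P=np.array([plane(d,(x,y),54)[:2] for x,y in zip(xs,ys)])
        (w,h)=cv2.minAreaRect(P.astype(np.float32))[1]; c=P.mean(0);u=np.linalg.svd(P-c)[2][0]; u*=np.sign(u[0])
        s=(P-c)@u
        print(n,"handle",st,c,"yaw",np.degrees(np.arctan2(u[1],u[0])),w,h,"ends",c+u*s.min(),c+u*s.max())
print("ring",plane(T,(349,166),15),plane(S,(227.5,304),15))
print("cap", plane(T,(308,112),130))
print("beaker",plane(T,(261,290),35),"sd",plane(T,(208,100),13),plane(T,(192,157),13))
# box top corners (full-image px from crop)
for n,d,L in (("T",T,[(100+60/3,145+32/3),(100+370/3,145+87/3),(100+328/3,145+283/3),(100+10/3,145+222/3)]),
              ("S",S,[(320+10/3,145+92/3),(320+88/3,145+238/3),(320+382/3,145+160/3),(320+278/3,145+32/3)])):
    for uv in L: print(n,np.round(plane(d,uv,60),1))
# pulley edges
for uv in [(187/3+100,145+183/3),(271/3+100,145+170/3)]: print("pul",plane(T,uv,72))
E
```

```text
[169 167   7   9  44] [171.54545455 171.04545455]
[385 173   7  17  67] [387.7761194  179.11940299]
red tri (array([642.26664679, 209.9041857 , 139.19653231]), [np.float64(1.1579403257543157), np.float64(1.1579403257543914)])
T handle [335 202  10  42 155] [ 548.0499115  -162.98640654] yaw -10.410933291579882 8.743767738342285 97.8602066040039 ends [ 500.81774325 -154.30836464] [ 597.0705819  -171.99305281]
T handle [362 202  13  41 139] [ 549.09434551 -229.00294903] yaw 12.83782361039394 96.25865173339844 8.40070915222168 ends [ 503.82817392 -239.31860037] [ 597.69819047 -217.92667949]
S handle [171 232  26  31 178] [ 550.92301413 -225.20724895] yaw 12.73271053279829 97.38563537597656 11.298338890075684 ends [ 500.71857217 -236.55143017] [ 595.68967425 -215.09178735]
S handle [208 217  11  37 132] [ 550.35595865 -159.95445105] yaw -10.964763766902575 9.539928436279297 98.82571411132812 ends [ 498.6961101  -149.94576038] [ 595.70569502 -168.74060696]
ring [ 695.5052665  -193.56239464   15.        ] [ 693.13767131 -188.03262488   15.        ]
cap [784.60995516 -85.30954613 130.        ]
beaker [392.92559204  15.23872067  35.        ] sd [865.38015486 160.73175182  13.        ] [714.18688769 193.68749081  13.        ]
T [700.2 353.8  60. ]
T [658.6 108.   60. ]
T [504.5 134.1  60. ]
T [548.1 379.8  60. ]
S [507.8 140.9  60. ]
S [660.9 114.9  60. ]
S [699.4 357.8  60. ]
S [549.  379.5  60. ]
pul [577.99032845 242.68547367  72.        ]
pul [588.93447843 179.31441151  72.        ]
```

Call:
{"name": "drive_tool", "arguments": {
  "moves": [
    [[450,775,20],-28.4],
    [[450,775,20],-28.4],
    [[450,775,20],-28.4],
    [[450,775,20],-28.4],
    [[450,775,20],-28.4],
    [[450,775,20],-28.4],
    [[450,775,20],-28.4],
    [[450,775,20],-28.4]
  ]
}}

```text
time: 0.82
tool_pos: [356.6, -280.7, 260.6]
tcp_rot: [-180.0, -0.0, -10.0]
ft_force: [1.9, -0.0, 0.7]
finger_gap: 85.5
```

Call:
{"name": "drive_tool", "arguments": {
  "moves": [
    [[283,487,10],0],
    [[283,487,10],0],
    [[283,487,10],0],
    [[283,487,10],0],
    [[283,487,10],0],
    [[283,487,10],0],
    [[283,487,10],0],
    [[283,487,10],0]
  ]
}}

```text
time: 1.48
tool_pos: [524.2, 7.7, 266.5]
tcp_rot: [180.0, -0.0, -9.9]
ft_force: [0.2, -0.3, -0.6]
finger_gap: 85.8
```

Call:
{"name": "drive_tool", "arguments": {
  "moves": [
    [[110,200,0],0],
    [[110,200,0],0],
    [[110,200,0],0],
    [[110,200,0],0],
    [[110,200,0],0],
    [[110,200,0],0],
    [[110,200,0],0],
    [[110,200,0],0]
  ]
}}

```text
time: 2.15
tool_pos: [633.4, 206.5, 265.4]
tcp_rot: [179.9, 0.1, -9.8]
ft_force: [0.1, -0.5, -0.6]
finger_gap: 85.3
```

```bash
cat > snap.py <<'E'
import sys
from bench import r
import cv2,numpy as np
n,tag=sys.argv[1:3]
d=r.snapshot(n);np.savez(f"{tag}.npz",**{k:np.array(v) for k,v in d.items()})
im=np.clip(d["pixels"][:,:,::-1].astype(float)*1.3,0,255).astype(np.uint8)
cv2.imwrite(f"pics/{tag}.png",im);s=r.sense();print(s["time"],np.round(s["tool_pos"],1),np.round(s["tcp_rot"],2),np.round(s["ft_force"],1),round(s["finger_gap"],1),np.round(d["xyz"],1),np.round(d["orientation"],1))
E
python3 snap.py wrist w1
```

```text
2.2 [633.3 205.4 265.8] [ 1.7994e+02  7.0000e-02 -9.9200e+00] [-0.  -0.8 -1. ] 85.4 [705.8 194.4 386.5] [163.   -0.  -99.8]
```

View pics/w1.png

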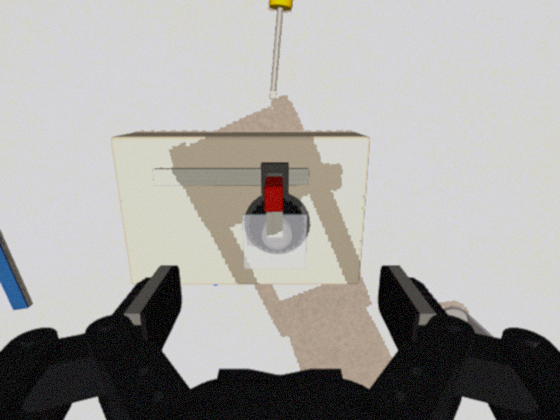

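Wrist view: tab at (274,193), axle end near (277,237) under the clear plate, pulley around (278,222), and box edges square to the image, so the −10° yaw is right. Measuring from this view.

```bash
python3 - <<'E'
from m import *
W=np.load("w1.npz");T=np.load("top0.npz");S=np.load("scene0.npz")
c=comps(mask(W,'r'),200,120,350,300)[0];print(c[0],c[1])
m=c[2].astype(np.uint8)
ys,xs=np.nonzero(m)
for y in range(ys.min(),ys.max()+1,3): print(y,xs[ys==y].min(),xs[ys==y].max(),end=' | ')
print()
# box corners by bright/cream mask -> approx by hand px
for uv in [(114,137),(368,137),(360,284),(130,284)]: print(np.round(plane(W,uv,60),1))
for z in (98,): print("axle",plane(W,(277.5,237),z))
for uv in [(246,222),(309,222)]: print("pul",plane(W,uv,72))
for z in (135,140,145,150,155): print(z,np.round(plane(W,(274,178),z),1),np.round(plane(W,(274,212),z-40),1))
E
python3 - <<'E'
import cv2
im=cv2.imread('pics/w1.png')[140:290,190:370]
cv2.imwrite('pics/w1c.png',cv2.resize(im,None,fx=4,fy=4,interpolation=cv2.INTER_CUBIC))
E
```

```text
[264 176  19  36 638] [273.13636364 194.05799373]
176 279 279 | 179 266 282 | 182 265 282 | 185 265 282 | 188 264 282 | 191 264 282 | 194 264 282 | 197 264 282 | 200 264 282 | 203 264 282 | 206 264 282 | 209 264 282 | 
[702.7 354.8  60. ]
[661.4 116.3  60. ]
[505.5 139.9  60. ]
[548.3 386.8  60. ]
axle [590.34634675 216.08669104  98.        ]
pul [600.99484569 246.01545428  72.        ]
pul [590.3470492  184.57193271  72.        ]
135 [653.1 207.6 135. ] [613.8 215.2  95. ]
140 [654.2 207.3 140. ] [615.3 214.9 100. ]
145 [655.2 207.1 145. ] [616.9 214.5 105. ]
150 [656.3 206.8 150. ] [618.5 214.2 110. ]
155 [657.3 206.6 155. ] [620.1 213.8 115. ]
```

View pics/w1c.png

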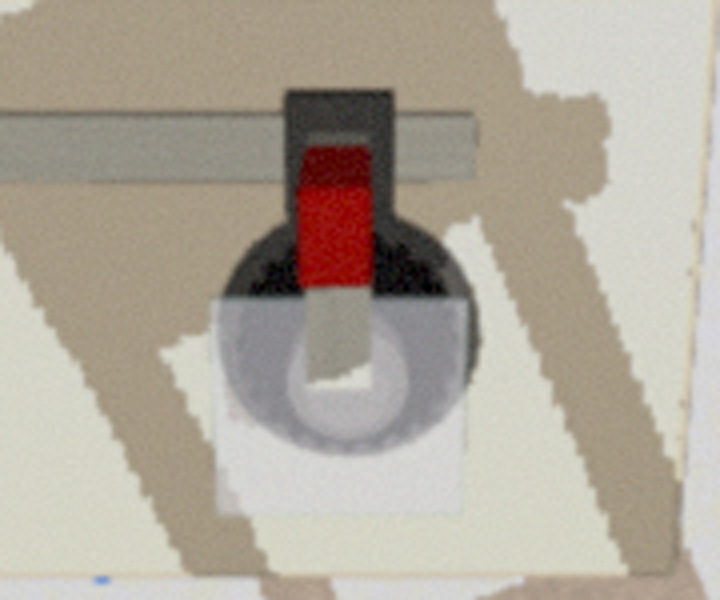

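```bash
python3 - <<'E'
from m import *
W=np.load("w1.npz")
a=np.radians(-10);ux=np.array([np.cos(a),np.sin(a)]);uy=np.array([-ux[1],ux[0]])
for z in range(125,166,5):
    c=[plane(W,uv,z)[:2] for uv in ((264.5,199),(283,199),(273.7,186),(273.7,212),(273.7,199))]
    d=c[4]-[590.3,216]
    # plate edges at z-40-? plate width
    p=[plane(W,uv,z-38)[:2] for uv in ((190+211/4,214.5),(190+466/4,214.5))]
    print(z,np.round(c[4],1),"w,l",np.linalg.norm(c[0]-c[1]).round(1),np.linalg.norm(c[2]-c[3]).round(1),"loc",d@ux,d@uy,"plate w",np.linalg.norm(p[0]-p[1]).round(1))
E
```

```text
125 [634.1 211.4] w,l 14.9 21.8 loc 43.946532800902666 3.072784635578617 plate w 59.7
130 [635.5 211.1] w,l 14.6 21.3 loc 45.35245550367032 2.9897799887541043 plate w 58.7
135 [636.9 210.7] w,l 14.3 20.9 loc 46.758378206438074 2.9067753419296407 plate w 57.7
140 [638.2 210.4] w,l 14.1 20.5 loc 48.16430090920572 2.82377069510513 plate w 56.7
145 [639.6 210.1] w,l 13.8 20.1 loc 49.57022361197348 2.740766048280637 plate w 55.7
150 [641.  209.8] w,l 13.5 19.7 loc 50.97614631474113 2.6577614014561264 plate w 54.7
155 [642.3 209.4] w,l 13.2 19.3 loc 52.38206901750888 2.5747567546316614 plate w 53.7
160 [643.7 209.1] w,l 12.9 18.9 loc 53.78799172027653 2.4917521078071507 plate w 52.7
165 [645.1 208.8] w,l 12.6 18.4 loc 55.19391442304429 2.4087474609826596 plate w 51.7
```

Call:
{"name": "drive_tool", "arguments": {
  "moves": [
    [[6,4.5,-30],0],
    [[6,4.5,-60],0],
    [[6,4.5,-90],0],
    [[6,4.5,-115],0],
    [[6,4.5,-128],0],
    [[6,4.5,-128],0],
    [[6,4.5,-128],0],
    [[6,4.5,-128],0]
  ],
  "fingers": 45,
  "squeeze": 20
}}

```text
time: 2.87
tool_pos: [641.0, 209.7, 141.3]
tcp_rot: [-179.9, -0.2, -10.0]
ft_force: [0.0, 0.1, -0.2]
finger_gap: 44.9
```

Call:
{"name": "drive_tool", "arguments": {
  "moves": [
    [[0,0,0],0],
    [[0,0,0],0],
    [[0,0,0],0],
    [[0,0,0],0],
    [[0,0,0],0],
    [[0,0,0],0],
    [[0,0,0],0],
    [[0,0,0],0]
  ],
  "fingers": 8,
  "squeeze": 20
}}

```text
time: 3.53
tool_pos: [640.8, 210.2, 140.7]
tcp_rot: [-179.9, -0.2, -9.9]
ft_force: [-0.1, -1.2, 6.4]
finger_gap: 13.5
```

Call:
{"name": "drive_tool", "arguments": {
  "moves": [
    [[2.5,14.8,0],0],
    [[5.2,29.5,0],0],
    [[7.8,44.3,0],0],
    [[10.4,59.1,0],0],
    [[13,73.9,0],0],
    [[13,73.9,0],0],
    [[13,73.9,0],0],
    [[13,73.9,0],0]
  ]
}}

```text
time: 4.2
tool_pos: [653.6, 284.9, 140.7]
tcp_rot: [-179.9, -0.2, -9.9]
ft_force: [-0.5, 1.2, 6.5]
finger_gap: 13.7
```

Call:
{"name": "drive_tool", "arguments": {
  "moves": [
    [[0.3,2,0],0],
    [[0.7,4,0],0],
    [[1,6,0],0],
    [[1,6,0],0],
    [[1,6,0],0],
    [[1,6,0],0],
    [[1,6,0],0],
    [[1,6,0],0]
  ]
}}

```text
time: 4.87
tool_pos: [654.5, 290.0, 140.7]
tcp_rot: [-179.9, -0.1, -9.9]
ft_force: [-1.2, -0.2, 7.1]
finger_gap: 14.0
```

Call:
{"name": "drive_tool", "arguments": {
  "moves": [
    [[0.2,1,0],0],
    [[0.4,2,0],0],
    [[0.5,3,0],0],
    [[0.5,3,0],0],
    [[0.5,3,0],0],
    [[0.5,3,0],0],
    [[0.5,3,0],0],
    [[0.5,3,0],0]
  ]
}}

```text
time: 5.53
tool_pos: [654.9, 292.0, 140.7]
tcp_rot: [180.0, -0.1, -10.0]
ft_force: [-3.4, -3.3, 8.4]
finger_gap: 13.7
```

Call:
{"name": "drive_tool", "arguments": {
  "moves": [
    [[0.2,1,0],0],
    [[0.4,2,0],0],
    [[0.4,2.5,0],0],
    [[0.4,2.5,0],0],
    [[0.4,2.5,0],0],
    [[0.4,2.5,0],0],
    [[0.4,2.5,0],0],
    [[0.4,2.5,0],0]
  ]
}}

```text
time: 6.2
tool_pos: [654.9, 292.2, 140.6]
tcp_rot: [179.8, -0.0, -10.0]
ft_force: [-7.1, -14.1, 13.2]
finger_gap: 13.6
```

End stop felt: −14 N and no more travel, 83 mm moved in all. Easing off, opening and lifting.

Call:
{"name": "drive_tool", "arguments": {
  "moves": [
    [[-0.5,-3,0],0],
    [[-0.5,-3,0],0],
    [[-0.5,-3,0],0],
    [[-0.5,-3,0],0],
    [[-0.5,-3,0],0],
    [[-0.5,-3,0],0],
    [[-0.5,-3,0],0],
    [[-0.5,-3,0],0]
  ],
  "fingers": 45
}}

```text
time: 6.87
tool_pos: [654.0, 292.6, 138.5]
tcp_rot: [180.0, 0.0, -9.9]
ft_force: [-0.6, -0.9, 0.5]
finger_gap: 45.2
```

Call:
{"name": "drive_tool", "arguments": {
  "moves": [
    [[0,0,30],0],
    [[0,0,60],0],
    [[-10,-40,90],0],
    [[-20,-70,130],0],
    [[-20,-80,130],0],
    [[-20,-80,130],0],
    [[-20,-80,130],0],
    [[-20,-80,130],0]
  ],
  "fingers": 85
}}

```text
time: 7.53
tool_pos: [633.9, 212.7, 267.7]
tcp_rot: [-180.0, 0.1, -10.0]
ft_force: [0.8, -0.2, 1.1]
finger_gap: 85.2
```

```bash
python3 snap.py wrist w2;python3 - <<'E'
import cv2
im=cv2.imread('pics/w2.png')[130:330,100:380]
cv2.imwrite('pics/w2c.png',cv2.resize(im,None,fx=2.8,fy=2.8,interpolation=cv2.INTER_CUBIC))
E
```

```text
7.5833 [633.5 213.1 266.9] [ 1.7997e+02  1.3000e-01 -9.9400e+00] [-0.1  0.6 -0.3] 85.2 [706.  200.3 388.9] [ 163.    0. -100.]
```

View pics/w2c.png

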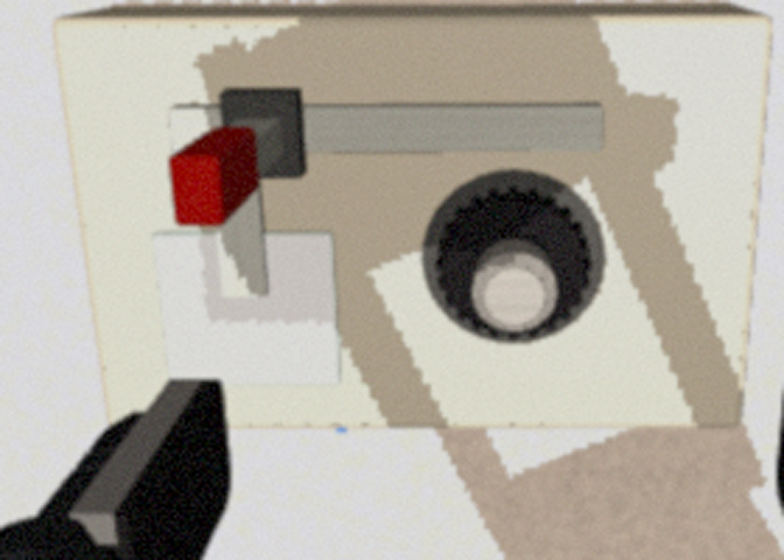

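Guard is aside. Axle end circle at about crop (514,292), i.e. full-image pixel (283.6,235); pulley centre at (283,222).

```bash
python3 - <<'E'
from m import *
W=np.load("w2.npz")
f=lambda x,y:(100+x/2.8,130+y/2.8)
for n,uvs,z in (("axle28",[(472,290),(557,290),(515,243),(515,333)],94),("top20",[(482,297),(547,297),(514,266),(514,330)],98),("pul",[(424,257),(605,257),(514,169),(514,343)],72),("box",[(56,17),(770,17),(742,425),(108,425)],60)):
    P=np.array([plane(W,f(*u),z)[:2] for u in uvs]);print(n,P.mean(0).round(1),np.round([np.linalg.norm(P[0]-P[1]),np.linalg.norm(P[2]-P[3])],1))
    if n=="box":
        a=np.radians(-10);ux=np.array([np.cos(a),np.sin(a)]);uy=np.array([-ux[1],ux[0]])
        for p,(i,j) in zip(P,((88,160),(88,-90),(-72,-90),(-72,160))): print((p-i*ux-j*uy).round(1))
E
```

```text
axle28 [591.  216.5] [28.5 32.3]
top20 [589.6 217. ] [21.5 22.8]
pul [594.3 215.9] [64.4 65.7]
box [605.  249.3] [244.6 248. ]
[588.9 214.1]
[590.1 219.3]
[592.9 216.6]
[592.2 214.7]
```

Call:
{"name": "drive_tool", "arguments": {
  "moves": [
    [[-50,-405,0],10.9],
    [[-50,-405,0],10.9],
    [[-50,-405,0],10.9],
    [[-50,-405,0],10.9],
    [[-50,-405,0],10.9],
    [[-50,-405,0],10.9],
    [[-50,-405,0],10.9],
    [[-50,-405,0],10.9]
  ]
}}

```text
time: 8.25
tool_pos: [592.6, -118.7, 266.6]
tcp_rot: [-179.9, 0.2, 1.0]
ft_force: [0.8, 1.6, -0.5]
finger_gap: 85.1
```

Call:
{"name": "drive_tool", "arguments": {
  "moves": [
    [[-10,-83,-20],0],
    [[-10,-83,-20],0],
    [[-10,-83,-20],0],
    [[-10,-83,-20],0],
    [[-10,-83,-20],0],
    [[-10,-83,-20],0],
    [[-10,-83,-20],0],
    [[-10,-83,-20],0]
  ]
}}

```text
time: 8.92
tool_pos: [583.9, -199.6, 248.9]
tcp_rot: [-180.0, -0.0, 1.1]
ft_force: [0.1, -0.3, -0.5]
finger_gap: 84.8
```

```bash
python3 snap.py wrist w3
```

```text
8.9667 [ 583.8 -199.8  249. ] [ 1.7999e+02 -3.0000e-02  1.0500e+00] [-0.7 -0.1 -0.9] 84.6 [ 657.  -197.7  370.2] [163.1   0.  -88.9]
```

View pics/w3.png

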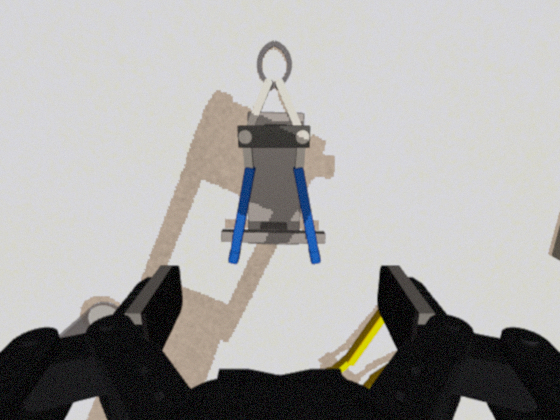

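Blue pliers seen in full: ring centre (274,62), pivot plate centre (274,136), handles from (249,169)/(299,169) back to (234,262)/(315,262).

```bash
python3 - <<'E'
from m import *
W=np.load("w3.npz")
L=[]
for st,ce,m in comps(mask(W,'b'),200,140,350,280)[:2]:
    ys,xs=np.nonzero(m);P=np.array([plane(W,(x,y),56)[:2] for x,y in zip(xs,ys)])
    b=np.polyfit(P[:,0],P[:,1],1);L.append(b);print(st,b,P[:,0].min(),P[:,0].max())
    # outer edge
    for x in (580,590,600): 
        q=P[np.abs(P[:,0]-x)<2];print(x,q[:,1].min(),q[:,1].max())
for x in (510,540,570,580,590,600): print(x,"mid",np.mean([np.polyval(b,x) for b in L]),"sep",abs(np.polyval(L[0],x)-np.polyval(L[1],x)))
# ring ellipse
g=cv2.cvtColor(W["pixels"],cv2.COLOR_RGB2GRAY)
m=(g<100).astype(np.uint8);q=np.zeros_like(m);q[35:82,250:300]=m[35:82,250:300]
ys,xs=np.nonzero(q);print(xs.min(),xs.max(),ys.min(),ys.max())
for uv in [((xs.min()+xs.max())/2,62),(274,40.5),(274,86)]: print("ring",plane(W,uv,15).round(1))
for uv in [(274,124.5),(274,148),(238,136),(311,136)]: print("plate",plane(W,uv,56).round(1),plane(W,uv,48).round(1))
E
```

```text
[229 168  26  95 863] [ -0.18686485 -58.75468689] 501.47354848604573 599.2883943745447
580 -171.7543157530366 -163.1055704301478
590 -173.7047308860087 -165.13715891390285
600 -174.67283754595854 -166.19090183237503
[294 168  26  96 839] [ 2.25086787e-01 -3.50780422e+02] 501.965707890595 600.1492505036599
580 -224.52517984645522 -215.78649884204967
590 -222.21290548708532 -213.55682944374496
600 -219.94090385757178 -212.33642521923636
510 mid -195.0209613588869 sep 81.93039883166662
540 mid -194.44763234933805 sep 69.57184962988191
570 mid -193.8743033397892 sep 57.2133004280972
580 mid -193.6831936699396 sep 53.093784027502295
590 mid -193.49208400009 sep 48.97426762690736
600 mid -193.30097433024036 sep 44.85475122631246
258 290 42 80
ring [ 696.5 -191.5   15. ]
ring [ 715.6 -191.2   15. ]
ring [ 674.5 -191.8   15. ]
plate [ 639.5 -192.9   56. ] [ 639.1 -192.8   48. ]
plate [ 618.4 -193.2   56. ] [ 617.4 -193.1   48. ]
plate [ 628.6 -160.1   56. ] [ 627.9 -159.1   48. ]
plate [ 629.9 -227.    56. ] [ 629.2 -227.7   48. ]
```

Call:
{"name": "drive_tool", "arguments": {
  "moves": [
    [[0,6.2,-35],0],
    [[0,6.2,-70],0],
    [[0,6.2,-105],0],
    [[0,6.2,-140],0],
    [[0,6.2,-170],0],
    [[0,6.2,-190],0],
    [[0,6.2,-200],0],
    [[0,6.2,-200],0]
  ]
}}

```text
time: 9.63
tool_pos: [581.5, -193.6, 45.8]
tcp_rot: [-179.9, 0.3, 1.0]
ft_force: [-0.9, 0.2, -1.2]
finger_gap: 84.9
```

Call:
{"name": "drive_tool", "arguments": {
  "moves": [
    [[0,0,0],0],
    [[0,0,0],0],
    [[0,0,0],0],
    [[0,0,0],0],
    [[0,0,0],0],
    [[0,0,0],0],
    [[0,0,0],0],
    [[0,0,0],0]
  ],
  "fingers": 36,
  "squeeze": 28
}}

```text
time: 10.3
tool_pos: [586.5, -196.0, 53.8]
tcp_rot: [179.8, -0.4, 0.9]
ft_force: [-1.9, 1.6, 11.9]
finger_gap: 43.1
```

```bash
python3 snap.py wrist w4; python3 snap.py scene s4; python3 - <<'E'
import cv2,numpy as np
a=cv2.imread('pics/s4.png')[190:330,130:290]
cv2.imwrite('pics/s4c.png',cv2.resize(a,None,fx=4,fy=4,interpolation=cv2.INTER_CUBIC))
E
```

```text
10.35 [ 586.5 -196.    53.8] [179.83  -0.4    0.95] [-3.1  1.6 12. ] 43.0 [ 658.8 -194.   175.5] [ 1.635e+02 -1.000e-01 -8.900e+01]
10.4 [ 586.5 -196.    53.8] [179.83  -0.4    0.95] [-1.9  2.1 11.7] 42.9 [1059.2 -257.6  740.7] [-1.401e+02 -1.000e-01  6.310e+01]
```

View pics/w4.png

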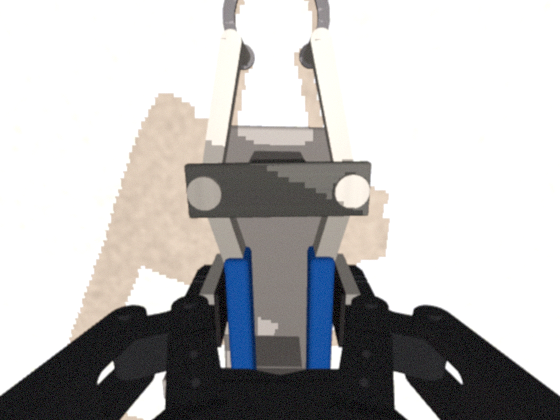

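View pics/s4c.png

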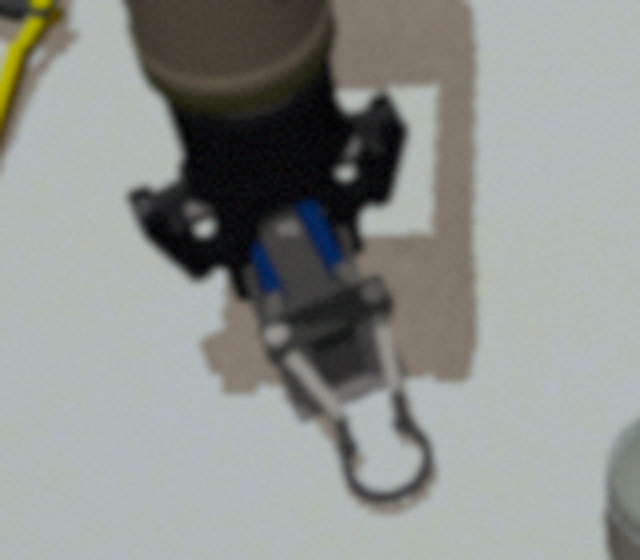

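Grip good: gap 43 mm, handles parallel, ring spread. Lifting straight up.

Call:
{"name": "drive_tool", "arguments": {
  "moves": [
    [[0,0,8],0],
    [[0,0,20],0],
    [[0,0,34],0],
    [[0,0,48],0],
    [[0,0,62],0],
    [[0,0,76],0],
    [[0,0,90],0],
    [[0,0,100],0]
  ]
}}

```text
time: 11.07
tool_pos: [583.9, -195.2, 151.3]
tcp_rot: [179.9, -0.1, 0.9]
ft_force: [-1.0, 0.9, -0.9]
finger_gap: 42.5
```

Call:
{"name": "drive_tool", "arguments": {
  "moves": [
    [[-10,2,15],0],
    [[-25,20,25],0],
    [[-50,50,25],0],
    [[-78,80,25],0],
    [[-100,110,25],0],
    [[-104,135,25],0],
    [[-104,150,25],0],
    [[-104,150,25],0]
  ]
}}

```text
time: 11.73
tool_pos: [478.8, -42.3, 174.2]
tcp_rot: [-179.9, -0.0, 1.1]
ft_force: [0.1, -0.7, -2.0]
finger_gap: 43.0
```

```bash
python3 snap.py wrist w5
```

```text
11.7833 [479.2 -43.7 174.3] [ 1.7999e+02 -5.0000e-02  1.0800e+00] [ 0.3 -0.3 -1.9] 42.6 [551.9 -40.6 295.5] [ 1.631e+02  1.000e-01 -8.890e+01]
```

View pics/w5.png

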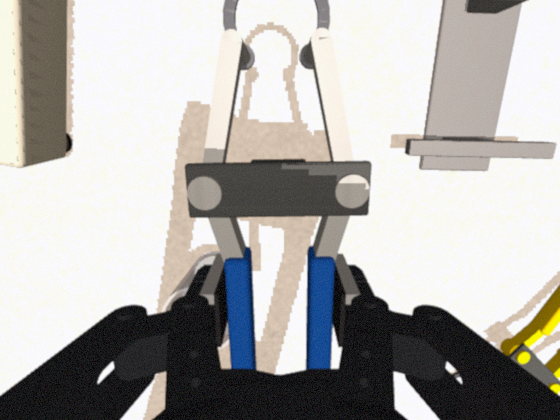

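```bash
python3 - <<'E'
from m import *
for n,tcp in (("w4",(586.5,-196.0,53.8)),("w5",(479.2,-43.4,174.3))):
    W=np.load(n+".npz");g=cv2.cvtColor(W["pixels"],cv2.COLOR_RGB2GRAY).astype(int)
    print(n,g[205,180:194],g[205,362:376],g[155:168,278-40],g[210:222,230])
    for dz in (-2,2.2,6):
        z=tcp[2]+dz
        P=np.array([plane(W,u,z)[:2] for u in ((187,190),(369,190),(278.5,162),(278.5,216.5),(204.5,193),(352.5,191.5))])
        d=P[:4].mean(0)-tcp[:2]; v=P[4]-P[5]
        print(dz,"plate rel tcp",d.round(2),"w",np.linalg.norm(P[0]-P[1]).round(1),"l",np.linalg.norm(P[2]-P[3]).round(1),"yaw",np.degrees(np.arctan2(-v[0],v[1])).round(2),"screw sep",np.linalg.norm(v).round(1))
W=np.load("w5.npz");im=W["pixels"][0:80,210:345,::-1];cv2.imwrite("pics/w5c.png",cv2.resize(im,None,fx=5,fy=5))
E
python3 snap.py scene s5; python3 snap.py top t5
python3 - <<'E'
import cv2,numpy as np
a=cv2.imread('pics/s5.png')[100:260,170:330];b=cv2.imread('pics/t5.png')[130:290,230:390]
cv2.imwrite('pics/st5.png',np.hstack([cv2.resize(x,None,fx=2.5,fy=2.5,interpolation=cv2.INTER_CUBIC) for x in (a,b)]))
E
```

```text
w4 [159 159 160 158 161 163 162 153  95  59  63  78 105 123] [121  99  91  89  86  87 115 155 166 167 168 165 165 164] [107 108 105 106 106 106 102  79  55  51  53  56  58] [ 58  60  61  59  56  57  53  55  68  84  97 102]
-2 plate rel tcp [42.28  1.61] w 68.7 l 21.1 yaw 1.53 screw sep 56.0
2.2 plate rel tcp [43.3   1.62] w 66.3 l 20.4 yaw 1.53 screw sep 54.1
6 plate rel tcp [44.22  1.63] w 64.2 l 19.8 yaw 1.53 screw sep 52.3
w5 [152 151 148 152 152 152 149 140  95  58  56  57  73  99] [ 70  56  50  52  49  58 105 166 190 194 192 192 194 192] [155 152 153 152 155 156 149 104  53  46  49  53  58] [ 56  57  54  53  56  56  40  55  75  87  97 108]
-2 plate rel tcp [41.91  2.9 ] w 68.5 l 21.1 yaw 1.72 screw sep 55.8
2.2 plate rel tcp [42.96  2.9 ] w 66.2 l 20.4 yaw 1.72 screw sep 53.9
6 plate rel tcp [43.91  2.9 ] w 64.1 l 19.7 yaw 1.72 screw sep 52.2
11.8333 [479.5 -44.7 174.2] [ 1.7997e+02 -4.0000e-02  1.0300e+00] [-0.7 -0.1 -2.2] 42.8 [1059.2 -257.6  740.7] [-1.401e+02 -1.000e-01  6.310e+01]
11.8833 [479.6 -45.3 174.1] [ 1.7997e+02 -3.0000e-02  9.7000e-01] [-0.1 -0.1 -1.8] 42.8 [ 387.9  -26.6 1030.7] [-169.4    0.2  -89.2]
```

View pics/st5.png

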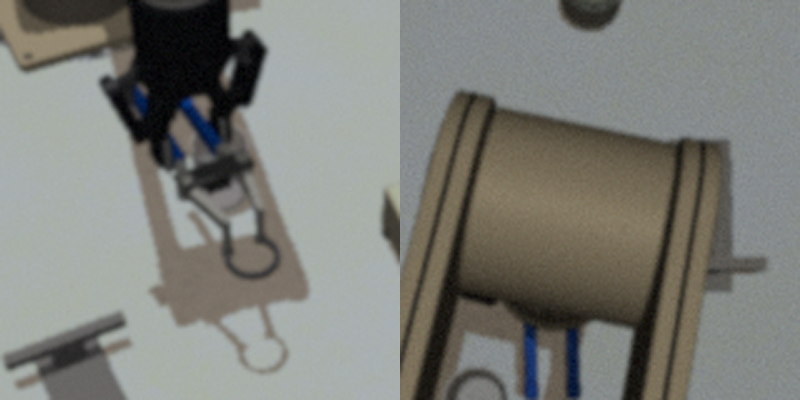

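View pics/w5c.png

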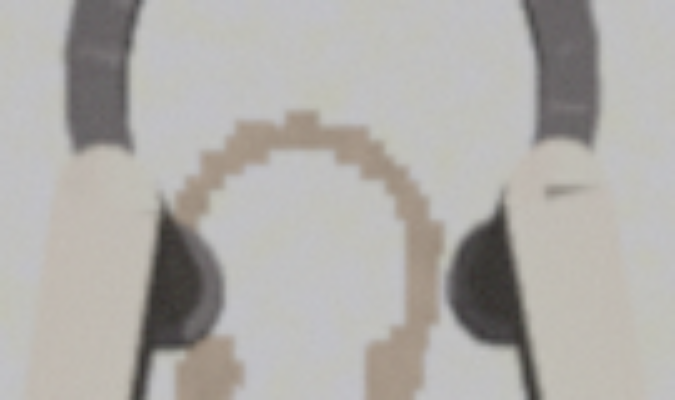

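Pliers held firmly; the plate view hasn't changed since the rest, so they are still level. TCP to ring works out as 108 mm ahead and about 2.4 mm to +y. Moving above the axle.

Call:
{"name": "drive_tool", "arguments": {
  "moves": [
    [[1,20,0],0],
    [[1,50,0],0],
    [[2,90,0],0],
    [[3,130,0],0],
    [[3,170,0],0],
    [[3,210,0],0],
    [[3,240,-5],0],
    [[3,258,-10],0]
  ]
}}

```text
time: 12.55
tool_pos: [483.0, 215.5, 164.0]
tcp_rot: [-179.9, -0.1, 1.0]
ft_force: [0.4, -0.4, -1.5]
finger_gap: 42.5
```

Call:
{"name": "drive_tool", "arguments": {
  "moves": [
    [[0,0,0],0],
    [[0,0,0],0],
    [[0,0,0],0],
    [[0,0,0],0],
    [[0,0,0],0],
    [[0,0,0],0],
    [[0,0,0],0],
    [[0,0,0],0]
  ]
}}

```text
time: 13.22
tool_pos: [482.5, 212.7, 163.8]
tcp_rot: [-180.0, -0.0, 0.9]
ft_force: [0.1, -0.6, -1.7]
finger_gap: 42.8
```

```bash
python3 snap.py wrist w6;python3 snap.py scene s6; python3 snap.py top t6
python3 - <<'E'
import cv2,numpy as np
a=cv2.imread('pics/s6.png')[110:240,310:450];b=cv2.imread('pics/t6.png')[140:270,90:230]
cv2.imwrite('pics/st6.png',np.hstack([cv2.resize(x,None,fx=2.8,fy=2.8,interpolation=cv2.INTER_CUBIC) for x in (a,b)]))
E
```

```text
13.2667 [482.4 212.8 163.8] [-1.8e+02 -1.0e-02  9.1e-01] [ 0.4  0.3 -2.3] 42.8 [555.6 214.3 285. ] [163.1   0.  -89.1]
13.3167 [482.4 212.9 163.8] [-1.8e+02 -1.0e-02  9.2e-01] [ 0.7 -0.  -1.7] 43.2 [1059.2 -257.6  740.7] [-1.401e+02 -1.000e-01  6.310e+01]
13.3667 [482.3 213.  163.7] [-1.8e+02 -1.0e-02  9.3e-01] [ 0.9 -0.  -2. ] 43.0 [ 387.9  -26.6 1030.7] [-169.4    0.2  -89.2]
```

View pics/st6.png

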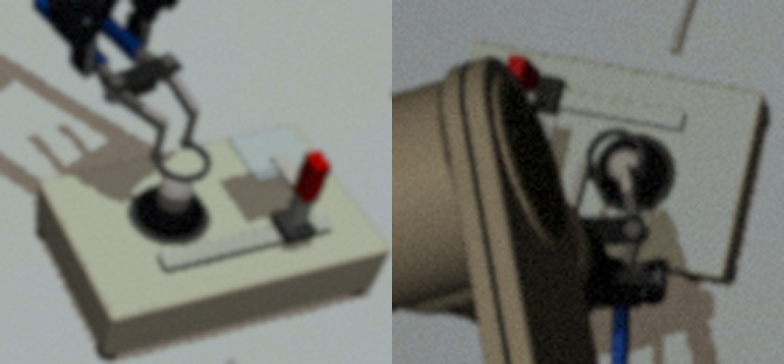

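View pics/w6.png

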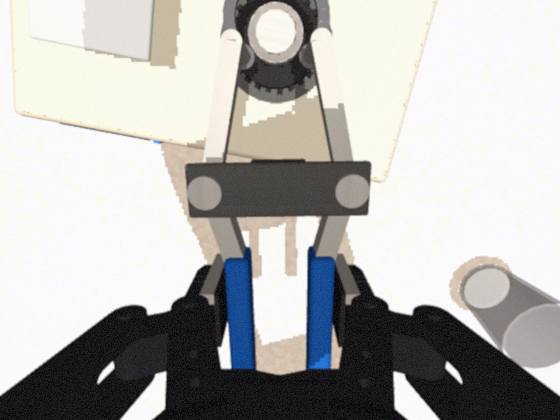

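```bash
python3 - <<'E'
import cv2,numpy as np
a=cv2.imread('pics/s6.png')[145:200,345:400];b=cv2.imread('pics/t6.png')[180:220,145:195]
cv2.imwrite('pics/st6b.png',np.hstack([cv2.resize(a,(400,400),interpolation=cv2.INTER_CUBIC),cv2.resize(b,(400,320),interpolation=cv2.INTER_CUBIC)[0:320] if 0 else cv2.resize(cv2.imread('pics/t6.png')[175:225,145:195],(400,400),interpolation=cv2.INTER_CUBIC)]))
c=cv2.imread('pics/w6.png')[0:110,210:345]
cv2.imwrite('pics/w6c.png',cv2.resize(c,None,fx=5,fy=5,interpolation=cv2.INTER_CUBIC))
E
```

```text
(no output)
```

View pics/st6b.png

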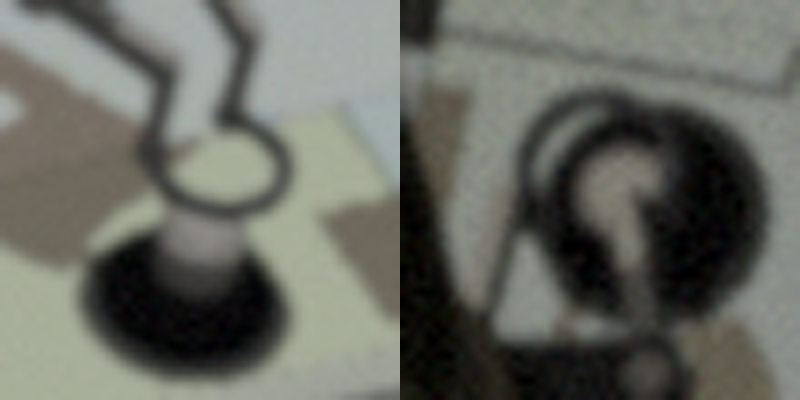

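View pics/w6c.png

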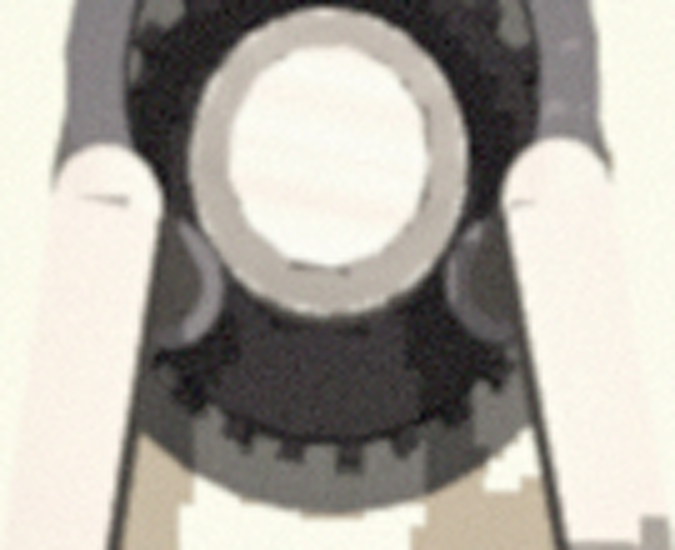

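```bash
python3 - <<'E'
from m import *
W=np.load("w6.npz");S=np.load("s6.npz");T=np.load("t6.npz")
tcp=np.array([482.4,212.85,163.8])
for z in (122,125,128):
    print(z,"ring mid y W",[plane(W,(210+333.7/5,r),z)[:2].round(1) for r in (5,20)], "width in/out",[np.linalg.norm(plane(W,(210+a/5,10),z)-plane(W,(210+b/5,10),z)).round(1) for a,b in((128,540),(67,600))])
    print("  ring S",plane(S,(375,168),z).round(1),"T",plane(T,(170.6,196.9),z).round(1))
print("tri",tri([(S,(375,168)),(T,(170.6,196.9))]))
print("axle W",plane(W,(275.8,31),98).round(1),"28:",plane(W,(210+329.5/5,(8+316)/10),94).round(1),"T",plane(T,(171.5,198.1),98).round(1))
for dz in (2.2,):
    P=np.array([plane(W,u,tcp[2]+dz)[:2] for u in ((187,190),(369,190),(278.5,162),(278.5,216.5))]);p=P.mean(0)
    print("plate",p.round(1), "ring pred",(p+64.8*np.array([np.cos(np.radians(1.2)),np.sin(np.radians(1.2))])).round(1))
E
```

```text
122 ring mid y W [array([596.3, 216.2]), array([590.5, 216.1])] width in/out [np.float64(35.4), np.float64(45.8)]
  ring S [589.6 220.1 122. ] T [588.4 212.  122. ]
125 ring mid y W [array([595.5, 216.1]), array([589.9, 216.1])] width in/out [np.float64(34.7), np.float64(45.0)]
  ring S [591.9 217.8 125. ] T [587.8 211.2 125. ]
128 ring mid y W [array([594.8, 216.1]), array([589.3, 216. ])] width in/out [np.float64(34.1), np.float64(44.1)]
  ring S [594.1 215.5 128. ] T [587.1 210.4 128. ]
tri (array([589.98607511, 214.98571429, 123.46953202]), [np.float64(3.6829206137279082), np.float64(3.682920613727784)])
axle W [590.8 216.8  98. ] 28: [590.9 216.8  94. ] T [591.  216.1  98. ]
plate [525.8 214.3] ring pred [590.6 215.7]
```

Wrist view: axle end centred at (275.8,31), ring edges symmetric about x≈276.7. The ring is about 0.8 mm short in y, and its width fits z≈125 as predicted. Correcting and lowering to just above the axle end.

Call:
{"name": "drive_tool", "arguments": {
  "moves": [
    [[0.2,0.7,-3],0],
    [[0.2,0.7,-6],0],
    [[0.2,0.7,-10],0],
    [[0.2,0.7,-14],0],
    [[0.2,0.7,-18],0],
    [[0.2,0.7,-18],0],
    [[0.2,0.7,-18],0],
    [[0.2,0.7,-18],0]
  ]
}}

```text
time: 14.03
tool_pos: [482.5, 213.8, 145.6]
tcp_rot: [180.0, 0.0, 0.9]
ft_force: [-0.1, -0.3, -2.4]
finger_gap: 43.1
```

```bash
python3 snap.py wrist w7;python3 snap.py scene s7; python3 snap.py top t7
python3 - <<'E'
import cv2,numpy as np
f=lambda n,y,x:cv2.resize(cv2.imread(n)[y:y+50,x:x+50],(400,400),interpolation=cv2.INTER_CUBIC)
cv2.imwrite('pics/st7b.png',np.hstack([f('pics/s7.png',150,345),f('pics/t7.png',175,145)]))
c=cv2.imread('pics/w7.png')[0:110,210:345]
cv2.imwrite('pics/w7c.png',cv2.resize(c,None,fx=5,fy=5,interpolation=cv2.INTER_CUBIC))
E
```

```text
14.0833 [482.6 213.9 145.8] [-1.8e+02 -1.0e-02  9.4e-01] [ 0.3  0.6 -1.7] 42.8 [555.7 215.5 266.8] [163.1   0.  -89. ]
14.1333 [482.7 213.9 145.9] [-1.7999e+02 -3.0000e-02  9.4000e-01] [ 0.6  0.  -2. ] 43.0 [1059.2 -257.6  740.7] [-1.401e+02 -1.000e-01  6.310e+01]
14.1833 [482.7 213.9 145.9] [-1.7999e+02 -3.0000e-02  9.4000e-01] [ 0.5  0.3 -0.8] 43.2 [ 387.9  -26.6 1030.7] [-169.4    0.2  -89.2]
```

View pics/st7b.png

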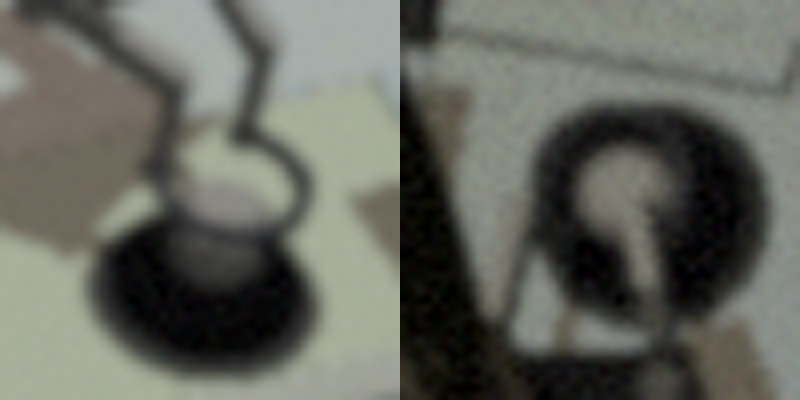

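View pics/w7c.png

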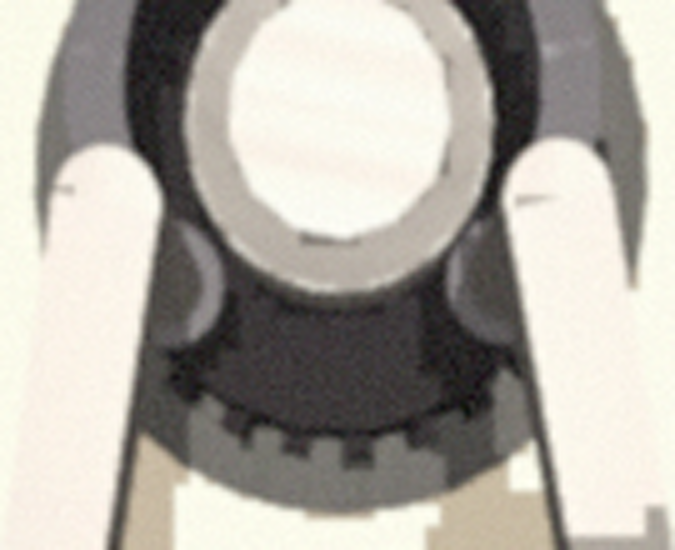

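```bash
python3 - <<'E'
from m import *
W=np.load("w7.npz");S=np.load("s7.npz");T=np.load("t7.npz")
z=145.8-38.8
print("S ring",plane(S,(373.75,173.5),z).round(1),"axle",plane(S,(372.75,176.25),97).round(1))
print("T axle",plane(T,(145+220/8,175+188/8),97).round(1),"ring",plane(T,(145+(138+88)/8,175+(102+85)/8),z).round(1))
# wrist
print("W ring y",plane(W,(210+334/5,5),z).round(2),"axle",plane(W,(210+340/5,(-9+297)/10),94).round(2),"flat",plane(W,(210+339/5,115/5),98).round(2))
P=np.array([plane(W,u,148)[:2] for u in ((187,190),(369,190),(278.5,162),(278.5,216.5))]);p=P.mean(0)
print("plate",p.round(1),"ring pred",(p+64.8*np.array([np.cos(np.radians(1.2)),np.sin(np.radians(1.2))])).round(1))
# expected image of ring center and inner rear edge
print(proj(W,(590.6,216.5,z)),proj(W,(590.6-22.5,216.5,z)))
E
```

```text
S ring [591.5 218.7 107. ] axle [590.4 219.   97. ]
T axle [590.4 214.1  97. ] ring [588.5 209.9 107. ]
W ring y [595.52 217.33 107.  ] axle [589.05 216.78  94.  ] flat [590.62 216.88  98.  ]
plate [525.9 215.5] ring pred [590.7 216.8]
[278.58073773  18.1679609 ] [277.77070564  74.98984555]
```

Ring and axle agree to about 1 mm in the wrist and scene views. The top view suggests a 4 mm y offset, but there the ring is dark on dark, so I trust it least. Lowering in stages while watching the force.

Call:
{"name": "drive_tool", "arguments": {
  "moves": [
    [[0,-0.3,-3],0],
    [[0,-0.3,-6],0],
    [[0,-0.3,-9],0],
    [[0,-0.3,-12],0],
    [[0,-0.3,-15],0],
    [[0,-0.3,-18],0],
    [[0,-0.3,-20],0],
    [[0,-0.3,-20],0]
  ]
}}

```text
time: 14.85
tool_pos: [482.1, 213.4, 124.9]
tcp_rot: [180.0, 0.1, 0.9]
ft_force: [0.9, -0.7, -1.9]
finger_gap: 42.9
```

```bash
python3 snap.py wrist w8;python3 snap.py scene s8
python3 - <<'E'
import cv2,numpy as np
f=lambda n,y,x:cv2.resize(cv2.imread(n)[y:y+50,x:x+50],(400,400),interpolation=cv2.INTER_CUBIC)
c=cv2.imread('pics/w8.png')[0:100,210:345]
c=cv2.resize(c,(540,400),interpolation=cv2.INTER_CUBIC)
cv2.imwrite('pics/st8.png',cv2.resize(np.hstack([f('pics/s8.png',155,345),c]),(800,340)))
E
```

```text
14.9 [482.2 213.4 125.2] [1.7999e+02 4.0000e-02 9.4000e-01] [ 0.1  0.4 -2. ] 42.9 [555.4 215.  246. ] [163.   0. -89.]
14.95 [482.4 213.5 125.5] [1.8e+02 1.0e-02 9.4e-01] [ 0.1 -0.3 -2.1] 42.7 [1059.2 -257.6  740.7] [-1.401e+02 -1.000e-01  6.310e+01]
```

View pics/st8.png

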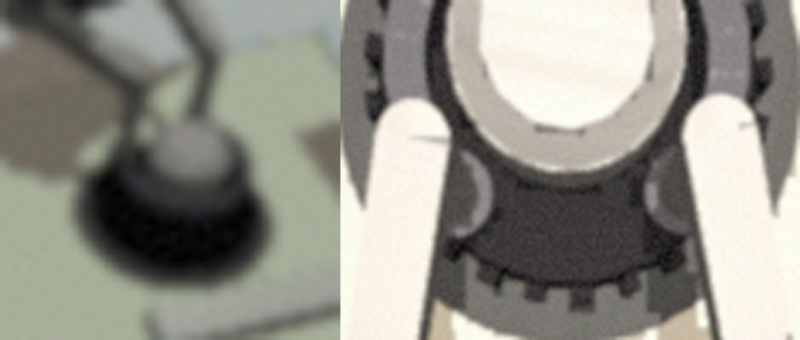

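Ring is around the axle with even gaps and a clean force reading (about −2 N, the pliers' weight). Lowering to groove height.

Call:
{"name": "drive_tool", "arguments": {
  "moves": [
    [[0,0,-2],0],
    [[0,0,-4],0],
    [[0,0,-6],0],
    [[0,0,-8],0],
    [[0,0,-10],0],
    [[0,0,-10.5],0],
    [[0,0,-10.5],0],
    [[0,0,-10.5],0]
  ]
}}

```text
time: 15.62
tool_pos: [482.5, 213.5, 115.1]
tcp_rot: [-180.0, 0.0, 0.9]
ft_force: [0.1, 0.7, -2.2]
finger_gap: 43.0
```

Call:
{"name": "drive_tool", "arguments": {
  "moves": [
    [[0,0,0],0],
    [[0,0,0],0],
    [[0,0,0],0],
    [[0,0,0],0],
    [[0,0,0],0],
    [[0,0,0],0],
    [[0,0,0],0],
    [[0,0,0],0]
  ]
}}

```text
time: 16.28
tool_pos: [482.5, 213.5, 115.1]
tcp_rot: [180.0, 0.0, 0.9]
ft_force: [0.1, -0.2, -2.1]
finger_gap: 42.7
```

```bash
python3 snap.py wrist w9;python3 snap.py scene s9
python3 - <<'E'
import cv2,numpy as np
f=lambda n,y,x:cv2.resize(cv2.imread(n)[y:y+60,x:x+60],(400,400),interpolation=cv2.INTER_CUBIC)
c=cv2.imread('pics/w9.png')[0:100,210:345]
c=cv2.resize(c,(540,400),interpolation=cv2.INTER_CUBIC)
cv2.imwrite('pics/st9.png',cv2.resize(np.hstack([f('pics/s9.png',150,345),c]),(800,340)))
E
```

```text
16.3333 [482.5 213.5 115.1] [180.     0.     0.94] [ 0.2 -0.  -2. ] 42.9 [555.7 215.1 236.3] [163.1   0.  -89. ]
16.3833 [482.5 213.5 115.1] [-180.     -0.      0.94] [-0.1  0.  -1.8] 42.7 [1059.2 -257.6  740.7] [-1.401e+02 -1.000e-01  6.310e+01]
```

View pics/st9.png

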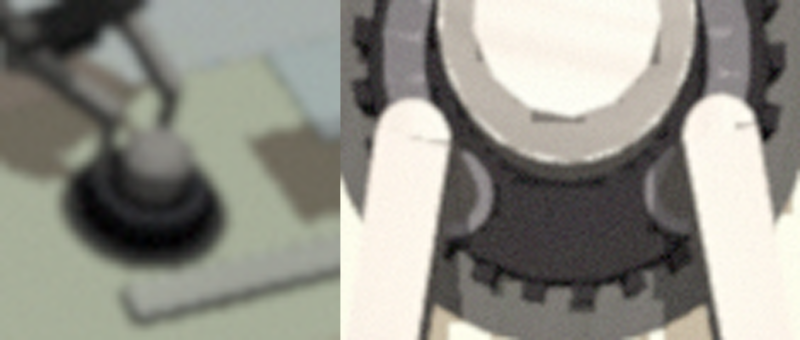

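View pics/w9.png

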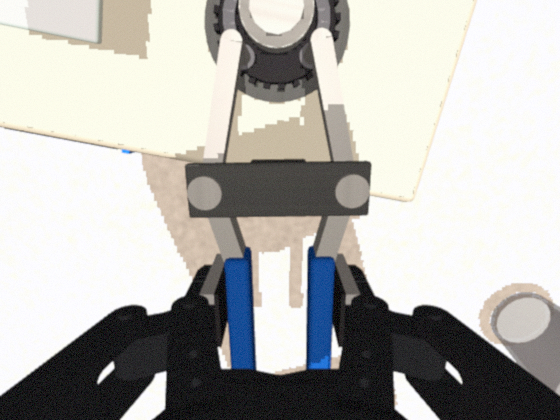

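Force still equals the pliers' weight alone (−2.0 N). The ring sits evenly around the axle, gap 42.8 mm, everything at rest. Handing in.

```bash
python3 - <<'E'
from bench import r
s=r.sense();print(s["time"],s["tool_pos"].round(1),s["ft_force"].round(1),s["finger_gap"])
print(r.hand_in())
E
```

```text
16.3833 [482.5 213.5 115.1] [-0.1  0.  -1.8] 42.706005094783144
the job is handed in; nothing more can be done
None
```

I slid the guard 83 mm to its end stop by the red grip, and felt the stop at about 14 N. I then gripped the blue pliers at 28 N, lifted them off the rest and lowered the spread ring around the axle to groove height. I handed in at 16.4 s with the arm still holding; the hand-in gave no verdict.

**Last checks:**
- **Grip:** the finger gap was 42.7 mm with the handles parallel, so they are at the stop and the ring is fully spread.
- **Support:** the wrist force was −1.8 to −2 N, which is just the pliers' weight, so I saw no sign of contact with the axle or pulley.
- **Height:** the ring centre is at about z = 75–76 mm, against 76 mm for the groove. This comes from the grip height on the rest and the ring's apparent width.
- **Centring:** the ring is within about 1 mm of the axle axis in the wrist and scene views. Tilt should be small: the pliers look the same in the gripper as they did lying level on the rest.

**One disagreement:** the top camera put the ring 4–5 mm off in y, seen dark on dark at low resolution. I did not act on it, because the ring passed the 28 mm part of the axle with even gaps and no force.

I did not touch the bottle, beaker or screwdriver.

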